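# Fit the loop-back plug to the test console

### The job

Get the test console ready for its self-test: pull the yellow dust cap off the test socket and press it fully home on the free grey parking stud beside it, so that it stays clean. Then take the loop-back plug with the red end from the plug holder, press it onto the test socket until it snaps fully home, and only then flip the console's toggle switch up, away from you. Leave the plug with the blue end in its place in the holder and do not disturb the screwdriver and the tape measure.

Things in the scene. Friction and masses are not known exactly. Their poses are not given: they have to be found in the camera images.
- console: White sloping test console, grey cheeks, fixed, 320 mm wide (y), 146 deep (x), 96 high at the back, 30 at the front. Origin: centre of its underside, x to its back. Front panel slopes 28 deg: its normal leans 28 deg from vertical to the front (to the robot). In a row on it: test socket and parking stud (one at console y = 106 mm, one at 0; which is which varies), toggle (y = -106 mm).
- test_socket: On the panel, under the cap: dark 60 mm flange, brass spigot 31 mm across, 24 high, round nose. 4 spring balls, 4.5 mm proud, 10 mm above the flange, catch the bead of cap or plug: about 10 N to press on (met 11 mm before home; the last 5 mm snap) or to pull off (free after 11 mm). Origin: centre of flange top; z = panel normal, 28 deg from vertical; x up the slope; y = console's y.
- parking_stud: On the panel, fixed, empty at first: an all-grey plastic dummy of the test socket with the same sizes, spring balls and forces. Origin at the centre of its flange's upper face, z = the panel's normal, x up the slope.
- dust_cap: Yellow, loose, 60 g, 60 mm high, on the test socket at first. Round sleeve 50 mm across, open below, up to z = 32; above it a round ribbed grip 30 mm across, z = 32 to 60: pinch that. Inside: bore 42 mm, snap bead 5 mm above the mouth, 34 mm clear; fits in any rotation. Origin: centre of the open mouth, z to the closed end. Home when its mouth rests on the flange: origins together, z parallel.
- red_plug: Loop-back plug, no cable, loose, 130 g, 110 mm high, upright, mouth down in the holder. Metal sleeve 50 mm across up to z = 34, cone to 44, round ribbed black handle 33 mm across from 44 to 105 (red ring at its foot), red end at 105 to 110. Mouth, bead and fit as the dust cap's, in any rotation. Origin: centre of the open mouth, z to the red end. Home when its mouth rests on the socket's flange.
- blue_plug: A plug of the same shape and size with blue ring and blue end, loose, in the other place of the holder. Not wanted: leave it. Origin as the red plug's.
- plug_holder: Grey block, fixed, 190 x 76 x 24 mm, with two round recesses 54 mm across and 10 mm deep at x = -49 and +49 mm along its long side (x axis), where the plugs stand; which plug is in which varies. Recess floor at z = 14 mm. Origin: centre of its underside, z up.
- toggle (a joint): Toggle switch with black lever on the panel, hinge, rad: 0 to 0.1 = off (lever leans 25 deg from the panel normal down the slope, to the robot), 0.88 = on (25 deg up the slope). Over-centre: it stays at either end and snaps over past 0.44; about 1.7 N at the tip.
- toggle_tip (a point): Point in the toggle lever 41 mm from its hinge, 4 mm short of its end; the lever is 13 mm thick there. The hinge lies 8 mm above the panel, its axis along the console's y.
- screwdriver: Red screwdriver, loose, 194 mm long, near the front edge of the bench. Leave it alone.
- tape_measure: Yellow tape measure, loose, 70 mm long, 62 mm high, near the front edge of the bench. Leave it alone.
There are look-alikes about, which are no part of the job. Leave any green look-alike of the red_plug alone.

How it is judged (in metres and radians):
On the way, in this order (a step that is already met when the one before it is completed fails the run):
1. the dust cap is pulled clear of the test socket (distance between dust_cap and test_socket above 0.03 m), for 0.1 s.
2. the dust cap is snapped fully home on the parking stud (distance between dust_cap and parking_stud below 0.0035 m and angle between the z axis of dust_cap and the z axis of parking_stud, either way round below 0.07 rad), for 0.2 s.
3. the red-ended plug is snapped fully home on the test socket (distance between red_plug and test_socket below 0.0035 m and angle between the z axis of red_plug and the z axis of test_socket, either way round below 0.07 rad), for 0.2 s.
4. the toggle switch is flipped on (value of joint toggle above 0.75 rad), for 0.2 s.
At the end, for the whole second after the job is handed in: The yellow cap sits fully home on the parking stud and the red-ended plug fully home on the test socket (each origin within 3.5 mm of the receptacle's, axes within 4 degrees), both at rest; the toggle stands on (over 0.75 rad); the blue-ended plug still stands upright in its place in the holder (all of step 2 and all of step 3 and value of joint toggle above 0.75 rad and horizontal distance between blue_plug and plug_holder below 0.056 m and angle between blue_plug's own z axis and vertical below 0.1 rad and linear speed of each of dust_cap, red_plug below 0.02 m/s); the robot touches nothing.
It fails at once if the toggle is switched on before the red-ended plug sits on the test socket (value of joint toggle above 0.5 rad and distance between red_plug and test_socket above 0.006 m).
It fails at once if the blue-ended plug is knocked over or taken out of its place (distance of blue_plug from where it was at the start of the episode above 0.02 m or angle between blue_plug's own z axis and vertical above 0.35 rad).
It fails at once if the screwdriver is pushed about by more than 30 mm (distance of screwdriver from where it was at the start of the episode above 0.03 m).
It fails at once if the tape measure is pushed about by more than 30 mm (distance of tape_measure from where it was at the start of the episode above 0.03 m).
It also fails if it takes over 58 s, if anything falls off the work surface, if the arm or the gripper's body presses on something with over 40 N, if the wrist force passes 120 N, or if a joint passes its speed limit or range.

### The arm

A 6-joint arm with a two-finger parallel gripper is mounted at the origin on a cart in front of the work surface, level with it; the furniture and walls round the work are solid. World frame = base frame: x ahead of the robot, y to its left, z up, the work surface at z = 0. Lengths are in mm, angles in rad, forces in N, time in s.
With the tool pointing down it reaches from about 375 to 825 mm from the base axis. Payload 5.5 kg.
Tool frame: the origin (TCP) lies at the very end of the fingers, on their centre line; the grasp point (between the pads) lies 19 mm behind it; z points along the fingers, y is the line along which they close (so a half turn about z gives the same grasp; the last joint's range is limited). The gripper opens to 85 mm and grips with 20 to 120 N. Pads are 22 mm wide; open, the fingers measure 114 mm over their backs; the gripper's body (76 mm by 85 mm) begins 54 mm behind the grasp point. The pads swing forward as they close: fully open they stand 13 mm farther back than shut.
Start: joints at [-1.337, 0.314, -0.047, 1.21, 0, 1.571], TCP at [139.002, -583.672, 231.299] pointing down, gripper open.
Joint ranges: [-2.67, 2.67], [-0.69, 1.73], [-1.03, 1.25], [-2.08, 2.16], [-1.42, 1.45], [-3.14, 3.14]. Speed limits (rad/s): [2.39, 2.39, 3.01, 3.14, 3.14, 3.14].

### API

Orientations are given as a 3x3 rotation matrix whose columns are the frame's x, y, z axes.
In Python, from station import robot gives the robot as it stands. The module is installed in compiled form; this text tells all that it offers.
- The arm moves only by the tool play_rows, never from a script. Its argument "moves" is a list of rows, each an object with "offset": the shift along the tool's x, y, z normalised to -1 to 1, where 1 is 20 cm, a list of three; "dr": the turn, a rotation vector about the tool's x, y, z normalised to -1 to 1, where 1 is 90 degrees, a list of three. In form: [{"offset": [dx, dy, dz], "dr": [wx, wy, wz]}, ...]. A call has 1 to 20 rows; each row is the pose to reach, as a shift and turn from the pose commanded when the call began, along the tool's axes at that moment; what a row does not reach only later rows make up. A row lasts 1/10 s, in which the tool goes at most 50 mm and 8.59 degrees, less where a joint would pass 70% of its speed; a pose out of reach is approached as far as the arm can. A call with a number of a shift or a turn outside -1 to 1 is refused whole. A call with a gripper value outside its range is refused whole. "grip" is the opening, from -1 (shut) to 1 (fully open), set as the call begins (left out, the last holds). The fingers move at their own pace and stop on an object; "squeeze" is the grip in N (left out, the last holds). Time passes only in rows, so rows that repeat a pose let the fingers close. It gives the time, the measured TCP pose, the force, the opening and the grip force at its end, in the units of the state.
- robot.get_state(): the state, without advancing time (a new reading comes with each control period).
- robot.snapshot(name): name is "scene" or "side" or "wrist"; returns (picture, depth): 400x640x3 uint8, blue, green, red; 400x640 float32, mm along the optical axis (not along the pixel's ray), 0 where there is no reading.
- robot.calibration(name): a dict with "fx", "fy", "cx", "cy" (pixels), "world_to_cam" (4x4, takes a point from world to camera coordinates); the wrist camera has in their place "mount" (4x4, takes a point from camera to tool coordinates, whose origin is the TCP and whose axes are the flange's). Camera axes: x right, y up, looking along -z (the intrinsics and any distortion apply to the point x, -y, -z); pixel columns grow to the right and rows downward; lengths in mm; the calibration is good to about 2 mm. A picture is of the moment at which its call begins: read the wrist's pose just before it. calibration takes no time and is no camera call.
- robot.hand_in(): hands the job in; it is judged then, once.
Trained networks look in the newest picture that a camera, given by its name, has taken for a name from the list of things; names that differ only in an ending like _2 or _b are one class to them, and where a whole thing is asked for, a point or a joint stands for the part that bears it (a point fixed in the world has none). Each returns a list of dicts, best first, with "confidence" (0 to 1); they miss things now and then, are a little off and sometimes report something else, mostly with a low value. They report only what shows in the picture. A call takes as long as a camera call. They do not tell look-alikes from the thing itself.
- robot.spot_in(camera, target): "location" ([row, column] in pixels, amid what is visible of it).
The state is a dict: "clock": time; "joints": joint angles; "dq": joint speeds; "joint_torque": joint torques, N m; "ee_pos": TCP position; "eef_rot": TCP orientation; "contact_force": force on the tool from outside, world axes, zero at the start; "torque": the same for the moment, N m; "finger_gap": opening from 0.0 (shut) to 1.0 (fully open); "gripper_force": force on a finger pad.
Only numpy, scipy, OpenCV 4.12 (cv2) and the standard library are available. Lean on these libraries where they do the work, as an engineer would, in place of code of your own. Each camera call takes 0.05 s, during which the arm holds its last target. There are 200 camera calls.

## Working session

There is one attempt and no reset: what is moved stays moved. The work goes in short steps, Python scripts to look and compute and a tool call to move; the robot and the scene stay as the last step left them, time stands still between calls to the robot, and variables do not carry over. Pictures are saved under pics/ and viewed, at most 10 in all, crops included, and the job is handed in when it is done.

Besides the shell and the picture viewer there is one more tool, called after "Request:" as name([rows], argument=value, ...), one row to a line, values as JSON. play_rows: Moves the arm, as the interface text tells. Scaled input: -1 to 1 covers 20 cm each way for a shift and 90 degrees each way for a turn. Its arguments: {"type":"object","properties":{"moves":{"type":"array","items":{"type":"object","properties":{"offset":{"type":"array","items":{"type":"number","minimum":-1,"maximum":1}},"dr":{"type":"array","items":{"type":"number","minimum":-1,"maximum":1}}}}},"grip":{"type":"number"},"squeeze":{"type":"number"}},"required":["moves"]}

```bash
mkdir -p pics; cat > h.py <<'E'
import numpy as np, cv2
from station import robot
def snap(n,save=None):
    im,d=robot.snapshot(n)
    if save: cv2.imwrite('pics/'+save+'.png',im)
    return im,d
def cam(n):
    c=robot.calibration(n)
    if 'mount' in c:
        s=robot.get_state();T=np.eye(4);T[:3,:3]=np.array(s['eef_rot']);T[:3,3]=s['ee_pos']
        c['c2w']=T@np.array(c['mount'])
    else: c['c2w']=np.linalg.inv(np.array(c['world_to_cam']))
    return c
def px2w(c,d,r,q):
    z=d[int(round(r)),int(round(q))]
    return (c['c2w']@np.array([(q-c['cx'])/c['fx']*z,-(r-c['cy'])/c['fy']*z,-z,1]))[:3]
def cloud(c,d):
    r,q=np.mgrid[:d.shape[0],:d.shape[1]]
    P=np.stack([(q-c['cx'])/c['fx']*d,-(r-c['cy'])/c['fy']*d,-d,np.ones_like(d)],-1)
    return (P@c['c2w'].T)[...,:3]
E
python3 - <<'E'
from h import *
np.set_printoptions(precision=1,suppress=True)
print(robot.get_state())
for n in('scene','side'):
    im,d=snap(n,n+'0'); c=cam(n); print(n,{k:v for k,v in c.items() if k!='world_to_cam'})
    for t in ('dust_cap','parking_stud','test_socket','red_plug','blue_plug','plug_holder','toggle','console'):
        for o in robot.spot_in(n,t)[:3]:
            print(t,round(o['confidence'],2),o['location'],px2w(c,d,*o['location']))
E
```

```text
{'clock': 0.0, 'joints': array([-1.3,  0.3, -0. ,  1.2,  0. ,  1.6]), 'dq': array([-0.,  0.,  0.,  0.,  0.,  0.]), 'joint_torque': array([ -0., -54.,  34.,   0.,   0.,  -0.]), 'ee_pos': array([ 138.9, -583.1,  230.4]), 'eef_rot': array([[ 1. ,  0.2, -0. ],
       [ 0.2, -1. ,  0. ],
       [ 0. , -0. , -1. ]]), 'contact_force': array([ 0.3,  0.1, -0. ]), 'torque': array([-0., -0., -0.]), 'gripper_force': 0.0, 'finger_gap': 1.0015573199629513}
scene {'fx': 450.98105955910745, 'fy': 450.98105955910745, 'cx': 318.37847623711036, 'cy': 201.15692616847718, 'c2w': array([[    0.8,     0.2,    -0.5,  -232.8],
       [   -0.6,     0.3,    -0.7, -1003.5],
       [    0. ,     0.9,     0.4,   621.7],
       [    0. ,     0. ,     0. ,     1. ]])}
dust_cap 0.29 [226.2, 287.7] [365.  -23.4  29. ]
red_plug 0.88 [192.6, 261.5] [409.6 208.   41.8]
red_plug 0.72 [168.8, 264.6] [487.7 322.6  73.8]
blue_plug 0.52 [171.1, 287.1] [569.9 305.6  52.7]
plug_holder 0.67 [177.2, 282.6] [561.1 323.9  25.3]
side {'fx': 451.93977624432983, 'fy': 451.93977624432983, 'cx': 321.41765972067105, 'cy': 197.93986297625537, 'c2w': array([[   0.9,    0.2,   -0.4,   89.9],
       [  -0.4,    0.4,   -0.8, -867.4],
       [  -0. ,    0.9,    0.4,  522.6],
       [   0. ,    0. ,    0. ,    1. ]])}
dust_cap 0.7 [213.6, 366.5] [ 539.9 -158.6   88.3]
parking_stud 0.55 [203.5, 348.1] [554.4 -55.9  63.8]
test_socket 0.59 [152.5, 265.8] [493.2 322.9  78.9]
red_plug 0.67 [155.6, 265.8] [493.8 326.6  68.1]
red_plug 0.5 [173.9, 258.8] [461.5 305.6  24.1]
blue_plug 0.69 [152.7, 296.8] [583.8 305.9  68.2]
plug_holder 0.91 [169.1, 285.8] [545.9 305.1  23.3]
toggle 0.19 [233.0, 391.2] [ 568.6 -209.5   60.1]
console 0.41 [154.0, 265.9] [494.6 327.   72.8]
```

View pics/scene0.png

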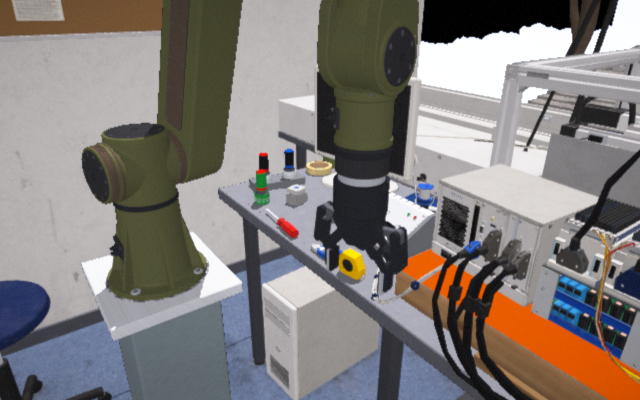

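View pics/side0.png

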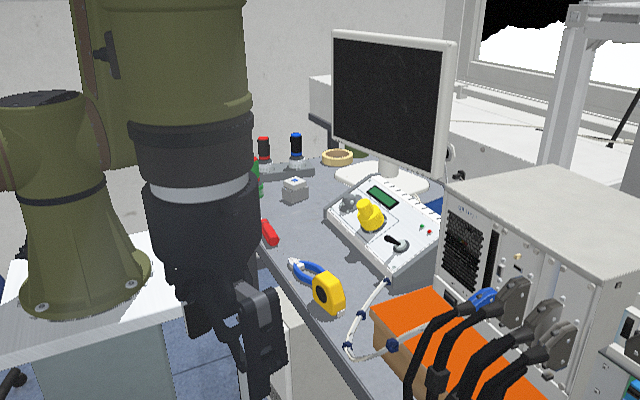

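The scene view shows the red plug at about (row 162, col 264), the green look-alike in front of it at (187, 262) and the blue plug at (158, 289). In the side view the capped socket is at (214, 370), the stud to its left at (204, 347), and the toggle at (243, 397). The cap is therefore at console y = 0 and the stud at +106.

```bash
cat > fit.py <<'E'
from h import *
def fitconsole(P,im,c0,R=130,verbose=True):
    # panel plane: points near, normal 28deg from vertical
    m=(np.linalg.norm(P[...,:2]-c0[:2],axis=-1)<R)&(P[...,2]>25)&(P[...,2]<105)&(im.min(-1)>120)
    X=P[m];rng=np.random.default_rng(0);best=None
    for _ in range(1500):
        a=X[rng.choice(len(X),3,False)];n=np.cross(a[1]-a[0],a[2]-a[0])
        l=np.linalg.norm(n)
        if l<200: continue
        n/=l;n*=np.sign(n[2])
        if abs(np.arccos(n[2])-np.radians(28))>.1: continue
        k=(abs((X-a[0])@n)<2).sum()
        if best is None or k>best[0]: best=(k,n,a[0])
    k,n,p=best
    for _ in range(5):
        I=X[abs((X-p)@n)<2.5];p=I.mean(0);n=np.linalg.svd(I-p,full_matrices=False)[2][2];n*=np.sign(n[2])
    return n,p,len(I),len(X)
E
python3 - <<'E'
from fit import *
np.set_printoptions(precision=3,suppress=True)
print(robot.calibration('wrist'))
im,d=snap('side');c=cam('side');P=cloud(c,d)
n,p,a,b=fitconsole(P,im,np.array([560,-130]))
print(n,p,a,b,'tilt',np.degrees(np.arccos(n[2])),'yaw',np.degrees(np.arctan2(-n[1],-n[0])))
hsv=cv2.cvtColor(im,cv2.COLOR_BGR2HSV)
y=(hsv[...,0]>20)&(hsv[...,0]<33)&(hsv[...,1]>150)
for nm,m in(('cap',y&(P[...,0]>480)&(P[...,2]>40)),('tape',y&(P[...,0]<480)&(P[...,2]>5))):
    X=P[m&(d>0)];print(nm,len(X),np.percentile(X,[2,50,98],axis=0))
r=((hsv[...,0]>172)|(hsv[...,0]<6))&(hsv[...,1]>150)&(d>0)
n1,l,st,ce=cv2.connectedComponentsWithStats(r.astype(np.uint8))
for i in range(1,n1):
    if st[i,4]>10: X=P[l==i];print('red',st[i,4],ce[i],np.median(X,0),X.min(0),X.max(0))
bl=(hsv[...,0]>105)&(hsv[...,0]<125)&(hsv[...,1]>150)&(d>0)
n1,l,st,ce=cv2.connectedComponentsWithStats(bl.astype(np.uint8))
for i in range(1,n1):
    if st[i,4]>10: X=P[l==i];print('blue',st[i,4],ce[i],np.median(X,0))
# tall things
for y0 in range(-500,500,100):
  for x0 in range(100,1000,100):
    m=(P[...,0]>x0)&(P[...,0]<x0+100)&(P[...,1]>y0)&(P[...,1]<y0+100)&(d>0)
    if m.sum()>30: print((x0,y0),int(P[m][:,2].max()),end='; ')
E
```

```text
{'fx': 294.040282599716, 'fy': 294.040282599716, 'cx': 319.2921071023517, 'cy': 203.01885705187453, 'mount': array([[  -0.001,    0.958,    0.287,   74.115],
       [   1.   ,    0.001,   -0.001,   -0.012],
       [  -0.001,    0.287,   -0.958, -142.355],
       [   0.   ,    0.   ,    0.   ,    1.   ]])}
[-0.467  0.017  0.884] [ 578.992 -160.016   62.939] 2798 3574 tilt 27.865963316681572 yaw -2.1312268409685395
cap 616 [[ 525.069 -174.309   52.483]
 [ 542.195 -161.845   84.024]
 [ 572.633 -138.099  115.034]]
tape 893 [[ 365.873 -320.402    6.464]
 [ 378.391 -304.636   42.632]
 [ 399.71  -260.713   61.446]]
red 29 [262.655 138.034] [488.005 327.146 121.866] [476.396 319.933 118.335] [501.695 341.991 125.324]
red 31 [263.968 157.581] [485.819 325.749  62.636] [476.087 318.1    57.732] [503.492 339.336  68.001]
red 261 [269.115 233.28 ] [368.481 -34.342  22.636] [356.906 -55.853   2.94 ] [383.681  37.345  28.319]
blue 36 [295.5   134.667] [585.252 312.424 121.986]
blue 37 [295.811 153.649] [581.725 309.254  64.553]
blue 160 [435.881 205.319] [796.009 -71.46   10.894]
blue 132 [312.629
[... 610 characters left out ...]
(500, -200) 119; (600, -200) 97; (900, -200) 158; (100, -100) 505; (300, -100) 28; (400, -100) 2; (500, -100) 82; (600, -100) 100; (700, -100) 405; (800, -100) 404; (900, -100) 157; (100, 0) 15; (300, 0) 26; (400, 0) 2; (500, 0) 72; (600, 0) 100; (700, 0) 405; (800, 0) 404; (900, 0) 165; (100, 100) 2; (300, 100) 0; (400, 100) 53; (500, 100) 56; (600, 100) 17; (700, 100) 405; (800, 100) 55; (900, 100) 164; (200, 200) -741; (300, 200) -237; (400, 200) 110; (500, 200) 55; (600, 200) 44; (700, 200) 405; (800, 200) 16; (100, 300) -741; (200, 300) -738; (300, 300) -741; (400, 300) 125; (500, 300) 125; (600, 300) 123; (700, 300) 405; (800, 300) 35; (100, 400) -741; (200, 400) -738; (300, 400) -741;
```

```bash
cat >> h.py <<'E'
from scipy.spatial.transform import Rotation as Ro
def goto(p,R=None,note='',s=None):
    """print moves to take commanded pose (assumed = measured) to p,R"""
    s=s or robot.get_state();R0=np.array(s['eef_rot']);p0=np.array(s['ee_pos'])
    o=R0.T@(np.array(p)-p0)/200
    dr=(Ro.from_matrix(R0.T@R).as_rotvec()/(np.pi/2)) if R is not None else np.zeros(3)
    print(note,'off',np.round(o,4).tolist(),'dr',np.round(dr,4).tolist(),'rows>=',np.ceil(max(np.linalg.norm(o)*4,np.linalg.norm(dr)*90/8.59)))
def Rpanel(n,yaw=None):
    x=np.array([n[2],0,-n[0]]) ; y=np.cross(n,x);y/=np.linalg.norm(y)
    x=np.cross(y,n);return np.column_stack([x,-y,-n])
N0=np.array([-.467,.017,.884])
def Rp():
    # tool frame on panel: z=-n, x up slope (console yaw from n)
    n=N0/np.linalg.norm(N0);h=-n[:2]/np.linalg.norm(n[:2])
    y=np.array([-h[1],h[0],0]);x=np.cross(y,n);return np.column_stack([x,-y,-n])
E
python3 - <<'E'
from h import *
print(Rp())
goto([467,-155,237],Rp())
E
```

```text
[[ 0.8834882  -0.03637847  0.46703877]
 [-0.03216124 -0.99933808 -0.01700141]
 [ 0.46734811 -0.         -0.88407338]]
 off [2.092, -1.7051, -0.0285] dr [-0.0418, 0.3077, 0.1686] rows>= 11.0
```

Request:
play_rows([
  {"offset": [1, -0.82, -0.2]},
  {"offset": [1, -0.82, -0.2]},
  {"offset": [1, -0.82, -0.2]},
  {"offset": [1, -0.82, -0.2]},
  {"offset": [1, -0.82, -0.2]},
  {"offset": [1, -0.82, -0.2]},
  {"offset": [1, -0.82, -0.2]},
], grip=1, squeeze=60)

```text
validation failed for argument at $.mo...
```

```bash
python3 -c "
from h import *
print(robot.get_state()['ee_pos'],robot.get_state()['joints'])
goto([467,-155,237],Rp())"
```

```text
[ 138.99803579 -583.66539092  231.29784427] [-1.33698277e+00  3.13510912e-01 -4.70888483e-02  1.21022823e+00
 -3.91641253e-05  1.57080629e+00]
 off [2.092, -1.7051, -0.0285] dr [-0.0418, 0.3077, 0.1686] rows>= 11.0
```

Each row needs a "dr" as well.

Request:
play_rows([
  {"offset": [1, -0.82, -0.2], "dr": [0, 0, 0]},
  {"offset": [1, -0.82, -0.2], "dr": [0, 0, 0]},
  {"offset": [1, -0.82, -0.2], "dr": [0, 0, 0]},
  {"offset": [1, -0.82, -0.2], "dr": [0, 0, 0]},
  {"offset": [1, -0.82, -0.2], "dr": [0, 0, 0]},
  {"offset": [1, -0.82, -0.2], "dr": [0, 0, 0]},
  {"offset": [1, -0.82, -0.2], "dr": [0, 0, 0]},
], grip=1, squeeze=60)

```text
clock: 1.65
ee_pos: [296.7, -376.8, 272.0]
eef_rot: [[0.972, 0.235, 0.001], [0.235, -0.972, -0.001], [0.0, 0.001, -1.0]]
contact_force: [0.1, -0.3, -0.1]
finger_gap: 0.996
gripper_force: 0.0
```

```bash
python3 -c "
from h import *
print(robot.get_state()['ee_pos'],robot.get_state()['joints'])
goto([467,-155,237],Rp())"
```

```text
[ 296.69375536 -376.78679122  271.97862295] [-9.03675485e-01  7.08821345e-02 -2.52113916e-01  1.24648415e+00
 -1.31591289e-04  2.00067629e+00]
 off [1.0882, -0.878, 0.1743] dr [-0.0416, 0.3073, 0.1709] rows>= 6.0
```

Request:
play_rows([
  {"offset": [1, -0.86, 0.17], "dr": [-0.042, 0.307, 0.171]},
  {"offset": [1, -0.86, 0.17], "dr": [-0.042, 0.307, 0.171]},
  {"offset": [1, -0.86, 0.17], "dr": [-0.042, 0.307, 0.171]},
  {"offset": [1, -0.86, 0.17], "dr": [-0.042, 0.307, 0.171]},
  {"offset": [1, -0.86, 0.17], "dr": [-0.042, 0.307, 0.171]},
  {"offset": [1, -0.86, 0.17], "dr": [-0.042, 0.307, 0.171]},
  {"offset": [1, -0.86, 0.17], "dr": [-0.042, 0.307, 0.171]},
  {"offset": [1, -0.86, 0.17], "dr": [-0.042, 0.307, 0.171]},
  {"offset": [1, -0.86, 0.17], "dr": [-0.042, 0.307, 0.171]},
])

```text
clock: 2.55
ee_pos: [449.9, -165.8, 237.3]
eef_rot: [[0.884, -0.043, 0.466], [-0.038, -0.999, -0.02], [0.466, -0.0, -0.885]]
contact_force: [0.1, -0.2, -0.4]
finger_gap: 1.002
gripper_force: 0.0
```

```bash
python3 - <<'E'
from fit import *
np.set_printoptions(precision=2,suppress=True)
s=robot.get_state();print(s['ee_pos'],s['joints'])
c=cam('wrist');im,d=snap('wrist','w1');P=cloud(c,d)
n,p,a,b=fitconsole(P,im,np.array([570,-155]))
print(n,p,a,b,'tilt',np.degrees(np.arccos(n[2])),'yaw',np.degrees(np.arctan2(-n[1],-n[0])))
for t in ('dust_cap','parking_stud','test_socket','toggle_tip','toggle'):
    for o in robot.spot_in('wrist',t)[:2]: print(t,round(o['confidence'],2),o['location'],px2w(c,d,*o['location']))
np.savez('w1.npz',P=P,im=im,d=d,n=n,p=p)
E
```

```text
[ 449.93 -165.77  237.34] [-0.49 -0.29 -0.76  0.65  0.2   2.74]
[-0.47  0.02  0.88] [ 585.82 -169.03   66.53] 17485 21935 tilt 27.8274083735684 yaw -2.3467932808689795
dust_cap 0.85 [169.2, 299.7] [ 540.14 -149.89  114.27]
parking_stud 0.91 [163.5, 212.8] [561.9  -50.37  80.45]
test_socket 0.87 [144.5, 311.2] [ 584.08 -161.95   70.23]
toggle_tip 0.8 [180.2, 394.2] [ 531.68 -250.82   88.08]
toggle 0.73 [176.9, 394.7] [ 535.99 -252.33   85.85]
toggle 0.31 [324.5, 224.3] [379.1  -48.47  22.34]
```

View pics/w1.png

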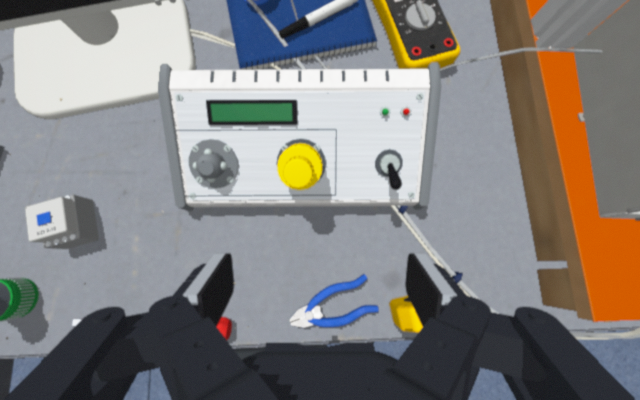

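The wrist view shows the cap at (165, 300), the stud at (163, 212), the toggle lever tip at (182, 395) and nothing crowding them. Next I'll fit the axes.

```bash
cat > an.py <<'E'
from h import *
def analyse(P,im,n,p,cap0,stud0):
    h_=-n[:2]/np.linalg.norm(n[:2]);y=np.array([-h_[1],h_[0],0]);x=np.cross(y,n)
    Q=np.stack([(P-p)@x,(P-p)@y,(P-p)@n],-1)
    hsv=cv2.cvtColor(im,cv2.COLOR_BGR2HSV)
    out={}
    c0=np.array([(cap0-p)@x,(cap0-p)@y]);s0=np.array([(stud0-p)@x,(stud0-p)@y])
    m=(np.linalg.norm(Q[...,:2]-c0,axis=-1)<60)&(hsv[...,0]>18)&(hsv[...,0]<35)&(hsv[...,1]>130)&(Q[...,2]>5)
    h=Q[m][:,2]
    print('cap heights hist',np.histogram(h,bins=np.arange(0,80,4))[0])
    top=np.percentile(h,97); T=Q[m][h>top-4]
    (cx,cy),r=cv2.minEnclosingCircle(T[:,:2].astype(np.float32));print('cap top h',top,'ctr',cx,cy,'r',r,'mean',T.mean(0))
    m=(np.linalg.norm(Q[...,:2]-s0,axis=-1)<45)&(Q[...,2]>3)&(Q[...,2]<45)
    h=Q[m][:,2];print('stud hist',np.histogram(h,bins=np.arange(0,45,3))[0])
    for lo,hi in((5,13),(27,36)):
        T=Q[m][(h>lo)&(h<hi)]
        if len(T)>5:
            (sx,sy),r2=cv2.minEnclosingCircle(T[:,:2].astype(np.float32));print('stud',lo,hi,len(T),'h',np.median(T[:,2]),'ctr',sx,sy,'r',r2,'mean',T.mean(0))
    f=lambda a,b,c:p+a*x+b*y+c*n
    return f,(cx,cy,top)
E
python3 - <<'E'
from an import *
np.set_printoptions(precision=1,suppress=True)
z=np.load('w1.npz')
f,c=analyse(z['P'],z['im'],z['n'],z['p'],np.array([540,-150,114]),np.array([562,-50,80]))
print(f(*c))
# lever
P,n,p=z['P'],z['n'],z['p']
h_=-n[:2]/np.linalg.norm(n[:2]);y=np.array([-h_[1],h_[0],0]);x=np.cross(y,n)
Q=np.stack([(P-p)@x,(P-p)@y,(P-p)@n],-1)
m=(np.linalg.norm(P-np.array([535,-251,86]),axis=-1)<40)&(z['im'].max(-1)<70)&(Q[...,2]>10)
print(m.sum(),np.percentile(Q[m],[2,50,98],axis=0))
E
```

```text
cap heights hist [  0   4   9  14  13  17  21  33 577 171  11  12  15  20  35 553 119   0
   0]
cap top h 64.51153339064452 ctr -4.862820148468018 4.310456275939941 r 38.86805725097656 mean [-22.1  18.8  69.1]
stud hist [   0 1081   17   16   20  100  132  114  178  128    0    0    0    0]
stud 5 13 115 h 5.428151010798842 ctr -12.001062393188477 125.61028289794922 r 38.361480712890625 mean [-15.9 120.2   6.6]
stud 27 36 128 h 27.53879130815541 ctr -23.386747360229492 124.50772094726562 r 9.811054229736328 mean [-23.3 124.8  27.6]
[ 551.6 -163.3  121.3]
188 [[-42.3 -89.1  13.9]
 [-32.9 -84.4  39.3]
 [-22.8 -80.4  48.2]]
```

```bash
python3 - <<'E'
from h import *
np.set_printoptions(precision=2,suppress=True)
z=np.load('w1.npz');P,n,p,im=[z[k] for k in('P','n','p','im')]
h_=-n[:2]/np.linalg.norm(n[:2]);y=np.array([-h_[1],h_[0],0]);x=np.cross(y,n)
Q=np.stack([(P-p)@x,(P-p)@y,(P-p)@n],-1)
def ring(c,lo,hi,R,nm):
    m=(np.linalg.norm(Q[...,:2]-c,axis=-1)<R)&(Q[...,2]>lo)&(Q[...,2]<hi);T=Q[m]
    (a,b),r=cv2.minEnclosingCircle(T[:,:2].astype(np.float32))
    print(nm,len(T),'h',np.median(T[:,2]),'mean',T[:,:2].mean(0),'circ',a,b,r,'ext',np.percentile(T[:,:2],[1,99],axis=0).ravel())
ring([-22,18.8],61,67,20,'captop');ring([-22,18.8],33,39,29,'shoulder')
ring([-23,124.8],3,6.5,33,'studflange');ring([-23,124.8],20,30,17,'studspigot');ring([-23,124.8],26,30,17,'studnose')
ring([-22,18.8],3,6.5,33,'sockflange')
print('n',n,'p',p,'x',x,'y',y); np.savez('frame.npz',n=n,p=p,x=x,y=y)
E
```

```text
captop 652 h 63.37623424920673 mean [-23.06  19.49] circ -23.353191375732422 19.244169235229492 15.42437744140625 ext [-37.18   5.99  -9.66  33.18]
shoulder 794 h 35.440784292312344 mean [-18.84  18.25] circ -23.455835342407227 19.68268585205078 24.82370376586914 ext [-46.45  -4.32   0.3   43.16]
studflange 1032 h 3.996389533847493 mean [-21.75 123.14] circ -23.499439239501953 125.62432098388672 30.705738067626953 ext [-51.34  97.53   4.25 153.21]
studspigot 456 h 25.68568094356616 mean [-22.67 123.68] circ -23.499486923217773 125.20221710205078 14.21884536743164 ext [-36.25 111.94 -10.89 137.77]
studnose 203 h 27.195138679086405 mean [-23.46 125.2 ] circ -23.731210708618164 124.95244598388672 10.316282272338867 ext [-31.9  116.22 -14.76 134.65]
sockflange 263 h 3.997650979710143 mean [-7.22 15.15] circ -23.446401596069336 20.217979431152344 30.406375885009766 ext [-42.12  -9.38   5.63  48.2 ]
n [-0.47  0.02  0.88] p [ 585.82 -169.03   66.53] x [ 0.88 -0.04  0.47] y [0.04 1.   0.  ]
```

```bash
cat >> h.py <<'E'
try:
    F=np.load('frame.npz');f=lambda a,b,c:F['p']+a*F['x']+b*F['y']+c*F['n']
    R1=np.column_stack([F['x'],-F['y'],-F['n']])
    def inv(q): q=np.array(q)-F['p'];return np.array([q@F['x'],q@F['y'],q@F['n']])
except Exception: pass
SOCK=(-23.4,19.4,3.8);STUD=(-23.5,125.2,3.8)
E
python3 -c "
from h import *
goto(f(-23.4,19.4,95),R1);goto(f(-23.4,19.4,39.5),R1)"
```

```text
off [0.085, -0.1042, 0.5971] dr [-0.0001, 0.0004, -0.0004] rows>= 3.0
 off [0.0852, -0.1041, 0.8746] dr [-0.0001, 0.0004, -0.0004] rows>= 4.0
```

Request:
play_rows([
  {"offset": [0.085, -0.104, 0.25], "dr": [0, 0, 0]},
  {"offset": [0.085, -0.104, 0.45], "dr": [0, 0, 0]},
  {"offset": [0.085, -0.104, 0.6], "dr": [0, 0, 0]},
  {"offset": [0.085, -0.104, 0.7], "dr": [0, 0, 0]},
  {"offset": [0.085, -0.104, 0.8], "dr": [0, 0, 0]},
  {"offset": [0.085, -0.104, 0.875], "dr": [0, 0, 0]},
  {"offset": [0.085, -0.104, 0.875], "dr": [0, 0, 0]},
  {"offset": [0.085, -0.104, 0.875], "dr": [0, 0, 0]},
])

```text
clock: 3.65
ee_pos: [547.4, -147.2, 90.2]
eef_rot: [[0.884, -0.04, 0.465], [-0.036, -0.999, -0.018], [0.466, -0.001, -0.885]]
contact_force: [-0.5, 0.9, -0.3]
finger_gap: 0.997
gripper_force: 0.0
```

Request:
play_rows([
  {"offset": [0, 0, 0], "dr": [0, 0, 0]},
  {"offset": [0, 0, 0], "dr": [0, 0, 0]},
  {"offset": [0, 0, 0], "dr": [0, 0, 0]},
  {"offset": [0, 0, 0], "dr": [0, 0, 0]},
  {"offset": [0, 0, 0], "dr": [0, 0, 0]},
  {"offset": [0, 0, 0], "dr": [0, 0, 0]},
  {"offset": [0, 0, 0], "dr": [0, 0, 0]},
  {"offset": [0, 0, 0], "dr": [0, 0, 0]},
], grip=-1, squeeze=80)

```text
clock: 4.45
ee_pos: [548.0, -147.2, 91.2]
eef_rot: [[0.883, -0.04, 0.467], [-0.036, -0.999, -0.018], [0.467, -0.0, -0.884]]
contact_force: [-3.6, 1.6, 6.4]
finger_gap: 0.326
gripper_force: 78.2
```

```bash
python3 -c "
from h import *
s=robot.get_state();print(inv(s['ee_pos']),s['finger_gap'],s['contact_force'])
goto(f(-23.4,19.4,39.5),R1)"
```

```text
[-22.71730864  20.22942892  39.89621573] 0.32601553577874215 [-3.55662908  1.58388104  6.43039458]
 off [-0.0034, 0.0041, 0.002] dr [-0.0005, -0.0004, 0.0004] rows>= 1.0
```

Request:
play_rows([
  {"offset": [0, 0, -0.03], "dr": [0, 0, 0]},
  {"offset": [0, 0, -0.06], "dr": [0, 0, 0]},
  {"offset": [0, 0, -0.09], "dr": [0, 0, 0]},
  {"offset": [0, 0, -0.15], "dr": [0, 0, 0]},
  {"offset": [0, 0, -0.25], "dr": [0, 0, 0]},
  {"offset": [0, 0, -0.3], "dr": [0, 0, 0]},
  {"offset": [0, -0.15, -0.3], "dr": [0, 0, 0]},
  {"offset": [0, -0.3, -0.3], "dr": [0, 0, 0]},
  {"offset": [0, -0.45, -0.3], "dr": [0, 0, 0]},
  {"offset": [0, -0.529, -0.3], "dr": [0, 0, 0]},
  {"offset": [0, -0.529, -0.3], "dr": [0, 0, 0]},
  {"offset": [0, -0.529, -0.3], "dr": [0, 0, 0]},
])

```text
clock: 5.65
ee_pos: [523.9, -40.2, 143.6]
eef_rot: [[0.884, -0.039, 0.466], [-0.035, -0.999, -0.018], [0.466, -0.0, -0.885]]
contact_force: [0.7, 0.1, -1.1]
finger_gap: 0.325
gripper_force: 81.0
```

```bash
python3 - <<'E'
from h import *
np.set_printoptions(precision=2,suppress=True)
c=cam('wrist');im,d=snap('wrist','w2');P=cloud(c,d);s=robot.get_state();print(inv(s['ee_pos']),s['finger_gap'],s['contact_force'],s['joints'])
Q=np.stack([(P-F['p'])@F['x'],(P-F['p'])@F['y'],(P-F['p'])@F['n']],-1)
def ring(c,lo,hi,R,nm):
    m=(np.linalg.norm(Q[...,:2]-c,axis=-1)<R)&(Q[...,2]>lo)&(Q[...,2]<hi);T=Q[m]
    if len(T)<5: print(nm,len(T));return
    (a,b),r=cv2.minEnclosingCircle(T[:,:2].astype(np.float32))
    print(nm,len(T),'h',np.median(T[:,2]),'circ',a,b,r)
ring(SOCK[:2],24,32,17,'socknose');ring(SOCK[:2],3,6,33,'sockflange');ring(SOCK[:2],18,32,17,'sockspigot')
ring(STUD[:2],85,100,30,'cap sleeve');ring(STUD[:2],24,32,17,'studnose')
E
```

```text
[-23.33 125.66  99.52] 0.31942847250205325 [ 0.6  -0.15 -0.57] [-0.09 -0.12 -0.88  0.33  0.02  3.09]
socknose 630 h 26.992587638875413 circ -22.376834869384766 20.51880645751953 12.068903923034668
sockflange 1977 h 3.9073515634719858 circ -22.92327117919922 20.157861709594727 30.772615432739258
sockspigot 1085 h 24.99469627147686 circ -23.335824966430664 19.42655372619629 16.91197395324707
cap sleeve 2146 h 94.59352543753053 circ -21.482959747314453 126.28341674804688 25.51216697692871
studnose 0
```

View pics/w2.png

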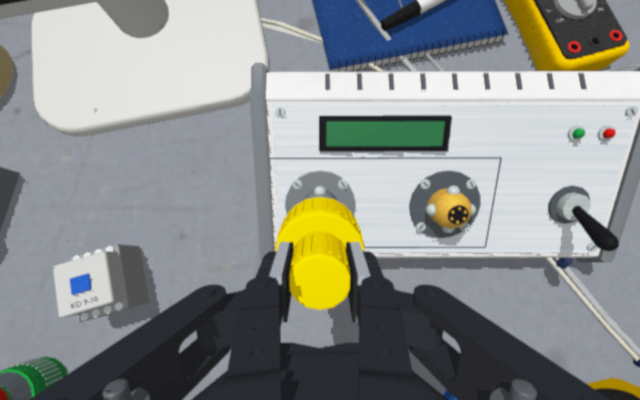

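The wrist view shows the cap gripped squarely at (250, 320) above the stud, and the bare brass socket at (210, 455). Now I'll press it down.

Request:
play_rows([
  {"offset": [0, 0, 0.1], "dr": [0, 0, 0]},
  {"offset": [0, 0, 0.15], "dr": [0, 0, 0]},
  {"offset": [0, 0, 0.19], "dr": [0, 0, 0]},
  {"offset": [0, 0, 0.22], "dr": [0, 0, 0]},
  {"offset": [0, 0, 0.245], "dr": [0, 0, 0]},
  {"offset": [0, 0, 0.265], "dr": [0, 0, 0]},
  {"offset": [0, 0, 0.285], "dr": [0, 0, 0]},
  {"offset": [0, 0, 0.3], "dr": [0, 0, 0]},
  {"offset": [0, 0, 0.308], "dr": [0, 0, 0]},
  {"offset": [0, 0, 0.308], "dr": [0, 0, 0]},
  {"offset": [0, 0, 0.308], "dr": [0, 0, 0]},
])

```text
clock: 6.8
ee_pos: [552.5, -41.6, 90.8]
eef_rot: [[0.883, -0.04, 0.467], [-0.036, -0.999, -0.019], [0.468, -0.0, -0.884]]
contact_force: [-23.5, 0.4, 29.8]
finger_gap: 0.325
gripper_force: 85.9
```

```bash
python3 - <<'E'
from h import *
s=robot.get_state();print(inv(s['ee_pos']),s['finger_gap'],s['contact_force'],s['joints'],s['torque'])
E
```

```text
[-22.68872922 125.95165232  39.41505522] 0.3254494179519231 [-23.48311223   0.38092347  29.80174928] [-0.08884937  0.01810889 -0.90023922  0.1662903   0.02290893  3.09883917] [0.160915   2.01158213 0.04774385]
```

Request:
play_rows([
  {"offset": [0, 0, -0.01], "dr": [0, 0, 0]},
  {"offset": [0, 0, -0.01], "dr": [0, 0, 0]},
  {"offset": [0, 0, -0.01], "dr": [0, 0, 0]},
  {"offset": [0, 0, -0.01], "dr": [0, 0, 0]},
  {"offset": [0, 0, -0.01], "dr": [0, 0, 0]},
  {"offset": [0, 0, -0.15], "dr": [0, 0, 0]},
  {"offset": [0, 0, -0.35], "dr": [0, 0, 0]},
  {"offset": [0, 0, -0.6], "dr": [0, 0, 0]},
  {"offset": [0, 0, -0.8], "dr": [0, 0, 0]},
  {"offset": [0, 0, -0.8], "dr": [0, 0, 0]},
  {"offset": [0, 0, -0.8], "dr": [0, 0, 0]},
], grip=1)

```text
clock: 7.9
ee_pos: [478.7, -38.7, 231.9]
eef_rot: [[0.882, -0.04, 0.469], [-0.036, -0.999, -0.019], [0.469, -0.0, -0.883]]
contact_force: [-0.2, 0.2, -0.6]
finger_gap: 0.999
gripper_force: 0.0
```

```bash
cat > ring.py <<'E'
from h import *
np.set_printoptions(precision=2,suppress=True)
def view(save):
    c=cam('wrist');im,d=snap('wrist',save);P=cloud(c,d);s=robot.get_state();print(inv(s['ee_pos']),s['ee_pos'],s['finger_gap'],s['contact_force'],s['joints'])
    return im,d,P,np.stack([(P-F['p'])@F['x'],(P-F['p'])@F['y'],(P-F['p'])@F['n']],-1)
def ring(Q,c,lo,hi,R,nm):
    m=(np.linalg.norm(Q[...,:2]-np.array(c),axis=-1)<R)&(Q[...,2]>lo)&(Q[...,2]<hi);T=Q[m]
    if len(T)<5: print(nm,len(T));return
    (a,b),r=cv2.minEnclosingCircle(T[:,:2].astype(np.float32))
    print(nm,len(T),'h',np.median(T[:,2]),'circ',a,b,r)
E
python3 - <<'E'
from ring import *
im,d,P,Q=view('w3')
ring(Q,SOCK[:2],24,32,17,'socknose');ring(Q,SOCK[:2],3,6,33,'sockflange')
ring(Q,STUD[:2],58,75,20,'captop');ring(Q,STUD[:2],33,42,29,'shoulder');ring(Q,STUD[:2],3,6,33,'studflange')
for t in('red_plug','blue_plug','plug_holder'):
    for o in robot.spot_in('wrist',t)[:2]: print(t,o)
E
```

```text
[-23.47 125.96 197.6 ] [478.07 -38.56 230.32] 1.005546155992733 [ 0.54  0.72 -0.69] [-0.1  -0.32 -0.8   0.6   0.03  3.09]
socknose 330 h 26.94868762625959 circ -23.235092163085938 20.85507583618164 12.335097312927246
sockflange 1080 h 3.9631442967876556 circ -23.30929946899414 20.034225463867188 30.49226188659668
captop 730 h 63.54154783337496 circ -23.81326675415039 125.57605743408203 15.768746376037598
shoulder 805 h 35.691222335265564 circ -23.67595672607422 125.65057373046875 24.925113677978516
studflange 289 h 4.0795158715730455 circ -22.59314727783203 125.7990951538086 29.978235244750977
red_plug {'location': [260.7, 16.1], 'confidence': 0.89}
red_plug {'location': [327.8, 48.6], 'confidence': 0.74}
blue_plug {'location': [181.5, 26.7], 'confidence': 0.91}
plug_holder {'location': [223.4, 41.4], 'confidence': 0.64}
```

The cap is home: its top is at 63.5 mm above the panel, the same as on the socket. Next I'll look at the plug holder from above.

```bash
cat >> h.py <<'E'
def Rdown(yaw): 
    c,s=np.cos(yaw),np.sin(yaw);return np.array([[c,s,0],[s,-c,0],[0,0,-1.]])
E
python3 - <<'E'
from h import *
goto([470,145,285],Rdown(0.7),'mid');goto([500,330,270],Rdown(1.42),'end')
E
```

```text
mid off [0.065, -0.9153, -0.2833] dr [0.1131, -0.2928, -0.4619] rows>= 6.0
end off [0.13, -1.8455, -0.164] dr [0.2234, -0.2503, -0.9102] rows>= 11.0
```

Request:
play_rows([
  {"offset": [0, -0.2, -0.28], "dr": [0.113, -0.293, -0.462]},
  {"offset": [0.065, -0.915, -0.283], "dr": [0.113, -0.293, -0.462]},
  {"offset": [0.065, -0.915, -0.283], "dr": [0.113, -0.293, -0.462]},
  {"offset": [0.065, -0.915, -0.283], "dr": [0.113, -0.293, -0.462]},
  {"offset": [0.065, -0.915, -0.283], "dr": [0.113, -0.293, -0.462]},
  {"offset": [0.065, -0.915, -0.283], "dr": [0.113, -0.293, -0.462]},
  {"offset": [0.065, -0.915, -0.283], "dr": [0.113, -0.293, -0.462]},
])

```text
clock: 8.8
ee_pos: [471.6, 145.9, 284.0]
eef_rot: [[0.764, 0.646, -0.003], [0.646, -0.764, -0.002], [-0.004, 0.0, -1.0]]
contact_force: [1.3, -0.3, -0.2]
finger_gap: 1.001
gripper_force: 0.0
```

```bash
python3 - <<'E'
from h import *
print(robot.get_state()['joints'],robot.get_state()['ee_pos']);goto([500,330,270],Rdown(1.42),'end')
E
```

```text
[ 3.00960859e-01  9.86357467e-02 -1.94466605e-01  1.28100689e+00
 -1.46159939e-03  2.74058302e+00] [471.63533715 145.88418829 283.99822371]
end off [0.703, -0.6114, 0.0674] dr [-0.0008, 0.0022, -0.4571] rows>= 5.0
```

Request:
play_rows([
  {"offset": [0.703, -0.611, 0.067], "dr": [-0.001, 0.002, -0.457]},
  {"offset": [0.703, -0.611, 0.067], "dr": [-0.001, 0.002, -0.457]},
  {"offset": [0.703, -0.611, 0.067], "dr": [-0.001, 0.002, -0.457]},
  {"offset": [0.703, -0.611, 0.067], "dr": [-0.001, 0.002, -0.457]},
  {"offset": [0.703, -0.611, 0.067], "dr": [-0.001, 0.002, -0.457]},
  {"offset": [0.703, -0.611, 0.067], "dr": [-0.001, 0.002, -0.457]},
  {"offset": [0.703, -0.611, 0.067], "dr": [-0.001, 0.002, -0.457]},
])

```text
clock: 9.5
ee_pos: [499.1, 328.1, 272.8]
eef_rot: [[0.157, 0.988, 0.005], [0.988, -0.157, 0.001], [0.002, 0.005, -1.0]]
contact_force: [0.3, 0.4, -0.7]
finger_gap: 0.998
gripper_force: 0.0
```

```bash
python3 - <<'E'
from ring import *
im,d,P,Q=view('w4');c=cam('wrist')
np.savez('w4.npz',P=P,im=im)
hsv=cv2.cvtColor(im,cv2.COLOR_BGR2HSV)
for nm,m in(('red',((hsv[...,0]>172)|(hsv[...,0]<6))),('blue',(hsv[...,0]>105)&(hsv[...,0]<125)),('green',(hsv[...,0]>45)&(hsv[...,0]<85))):
    m=m&(hsv[...,1]>140)&(hsv[...,2]>60)&(d>0)&(P[...,2]>100)&(P[...,2]<140)
    k,l,st,ce=cv2.connectedComponentsWithStats(m.astype(np.uint8))
    for i in range(1,k):
        if st[i,4]>30:
            T=P[l==i];T=T[T[:,2]>np.median(T[:,2])-3];(a,b),r=cv2.minEnclosingCircle(T[:,:2].astype(np.float32))
            print(nm,st[i,4],ce[i],'h',np.median(T[:,2]),'circ',a,b,r,'mean',T.mean(0))
for t in('red_plug','blue_plug','plug_holder'):
    for o in robot.spot_in('wrist',t)[:2]: print(t,o,px2w(c,d,*o['location']))
E
```

```text
[  1.95 492.98 232.64] [499.22 327.91 273.17] 0.9999139203558485 [ 0.45 -0.43  0.66] [ 0.58  0.29  0.02  1.29 -0.    2.31]
red 770 [310.26 178.07] h 123.4775225095566 circ 493.41729736328125 339.6801452636719 15.53565788269043 mean [493.88 340.28 123.37]
red 453 [265.1  280.17] h 109.61785357336936 circ 419.5877380371094 225.80311584472656 15.009969711303711 mean [420.27 226.47 109.55]
blue 750 [405.36 179.39] h 123.76621847844427 circ 589.6317749023438 323.50555419921875 15.347676277160645 mean [589.32 323.9  123.67]
red_plug {'location': [169.3, 313.6], 'confidence': 0.98} [498.79 349.52 122.79]
red_plug {'location': [257.5, 272.8], 'confidence': 0.58} [428.15 239.93  80.49]
blue_plug {'location': [171.3, 395.0], 'confidence': 0.84} [580.39 333.66 118.95]
plug_holder {'location': [151.5, 345.1], 'confidence': 0.63} [539.57 349.39  24.58]
```

View pics/w4.png

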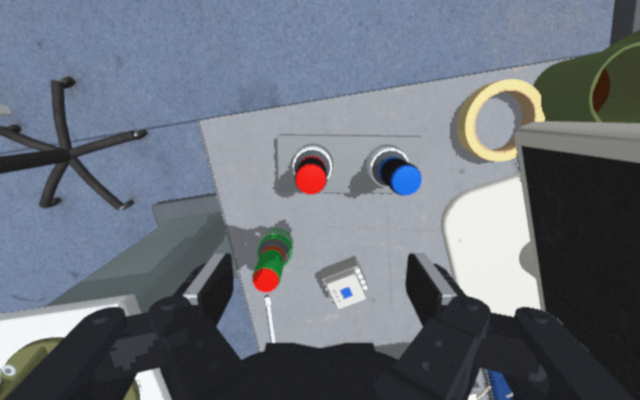

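The wrist view shows the red-ended plug in the holder at (178, 310) and the blue one at (179, 405). The green look-alike with a red tip is on the bench at (280, 265). Taking the holder's red plug at (493.6, 340), top at 123.5.

```bash
python3 - <<'E'
from h import *
R=Rdown(1.412)
goto([493.6,340,160],R);goto([493.6,340,69],R)
E
```

```text
off [0.053, -0.0421, 0.5685] dr [0.0038, -0.0017, 0.0019] rows>= 3.0
 off [0.0519, -0.0449, 1.0235] dr [0.0038, -0.0017, 0.0019] rows>= 5.0
```

Request:
play_rows([
  {"offset": [0.053, -0.042, 0.2], "dr": [0.004, -0.002, 0.002]},
  {"offset": [0.053, -0.042, 0.4], "dr": [0.004, -0.002, 0.002]},
  {"offset": [0.053, -0.043, 0.57], "dr": [0.004, -0.002, 0.002]},
  {"offset": [0.053, -0.044, 0.72], "dr": [0.004, -0.002, 0.002]},
  {"offset": [0.052, -0.045, 0.86], "dr": [0.004, -0.002, 0.002]},
  {"offset": [0.052, -0.045, 1], "dr": [0.004, -0.002, 0.002]},
  {"offset": [0.052, -0.045, 1], "dr": [0.004, -0.002, 0.002]},
  {"offset": [0.052, -0.045, 1], "dr": [0.004, -0.002, 0.002]},
])

```text
clock: 10.5
ee_pos: [493.2, 340.3, 73.8]
eef_rot: [[0.157, 0.988, -0.001], [0.988, -0.157, -0.001], [-0.001, -0.001, -1.0]]
contact_force: [-0.2, -0.3, 0.2]
finger_gap: 0.999
gripper_force: 0.0
```

Request:
play_rows([
  {"offset": [0, 0, 0], "dr": [0, 0, 0]},
  {"offset": [0, 0, 0], "dr": [0, 0, 0]},
  {"offset": [0, 0, 0], "dr": [0, 0, 0]},
  {"offset": [0, 0, 0], "dr": [0, 0, 0]},
  {"offset": [0, 0, 0], "dr": [0, 0, 0]},
  {"offset": [0, 0, 0], "dr": [0, 0, 0]},
  {"offset": [0, 0, 0], "dr": [0, 0, 0]},
  {"offset": [0, 0, 0], "dr": [0, 0, 0]},
], grip=-1, squeeze=100)

```text
clock: 11.3
ee_pos: [494.2, 341.2, 74.4]
eef_rot: [[0.155, 0.988, 0.001], [0.988, -0.155, 0.0], [0.0, 0.001, -1.0]]
contact_force: [0.5, -1.0, 6.6]
finger_gap: 0.361
gripper_force: 98.3
```

```bash
python3 - <<'E'
from ring import *
im,d,P,Q=view('w5')
hsv=cv2.cvtColor(im,cv2.COLOR_BGR2HSV)
m=((hsv[...,0]>172)|(hsv[...,0]<6))&(hsv[...,1]>140)&(hsv[...,2]>60)&(d>0)&(P[...,2]>115)&(P[...,2]<140)
T=P[m];print(len(T),T.mean(0),cv2.minEnclosingCircle(T[:,:2].astype(np.float32)) if len(T) else '')
E
```

```text
[-95.77 506.08  59.49] [494.17 341.23  74.43] 0.3621158243263503 [ 0.51 -0.78  5.76] [ 0.6   0.42 -0.27  0.88 -0.    2.33]
4525 [495.59 342.97 122.72] ((495.30792236328125, 339.99822998046875), 16.186717987060547)
```

```bash
python3 - <<'E'
from h import *
goto([470,190,270],Rdown(0.85),'A')
print(f(-23.4,19.4,150))
E
```

```text
A off [-0.7655, -0.0008, -0.978] dr [0.0006, -0.0003, 0.3595] rows>= 5.0
[ 495.97516886 -145.93571344  188.2563224 ]
```

Request:
play_rows([
  {"offset": [0, 0, -0.15], "dr": [0, 0, 0]},
  {"offset": [0, 0, -0.35], "dr": [0, 0, 0]},
  {"offset": [0, 0, -0.6], "dr": [0, 0, 0]},
  {"offset": [0, 0, -0.8], "dr": [0, 0, 0]},
  {"offset": [0, 0, -1], "dr": [0, 0, 0]},
  {"offset": [0, 0, -1], "dr": [0, 0, 0]},
])

```text
clock: 11.95
ee_pos: [495.6, 342.6, 279.5]
eef_rot: [[0.155, 0.988, 0.007], [0.988, -0.155, 0.005], [0.005, 0.006, -1.0]]
contact_force: [1.8, 1.6, -2.2]
finger_gap: 0.362
gripper_force: 100.8
```

```bash
python3 - <<'E'
from h import *
goto([480,175,275],Rdown(0.75),'A')
E
```

```text
A off [-0.8401, 0.0528, 0.0181] dr [0.0024, -0.0046, 0.4232] rows>= 5.0
```

Request:
play_rows([
  {"offset": [-0.84, 0.053, 0.018], "dr": [0.002, -0.005, 0.423]},
  {"offset": [-0.84, 0.053, 0.018], "dr": [0.002, -0.005, 0.423]},
  {"offset": [-0.84, 0.053, 0.018], "dr": [0.002, -0.005, 0.423]},
  {"offset": [-0.84, 0.053, 0.018], "dr": [0.002, -0.005, 0.423]},
  {"offset": [-0.84, 0.053, 0.018], "dr": [0.002, -0.005, 0.423]},
  {"offset": [-0.84, 0.053, 0.018], "dr": [0.002, -0.005, 0.423]},
])

```text
clock: 12.55
ee_pos: [477.2, 172.4, 268.9]
eef_rot: [[0.732, 0.681, -0.009], [0.681, -0.733, -0.006], [-0.011, -0.001, -1.0]]
contact_force: [0.2, 0.6, -1.1]
finger_gap: 0.364
gripper_force: 100.6
```

```bash
python3 - <<'E'
from h import *
goto(f(-23.4,50,190),R1,'B')
goto(f(-23.4,19.4,160),R1,'B2')
E
```

```text
B off [-0.9695, 1.0563, 0.2358] dr [-0.1201, 0.2997, 0.4933] rows>= 7.0
B2 off [-1.0274, 1.2139, 0.3689] dr [-0.1201, 0.2997, 0.4933] rows>= 7.0
```

Request:
play_rows([
  {"offset": [-0.16, 0.175, 0.03], "dr": [-0.02, 0.045, 0.074]},
  {"offset": [-0.32, 0.35, 0.07], "dr": [-0.036, 0.09, 0.148]},
  {"offset": [-0.48, 0.52, 0.11], "dr": [-0.054, 0.135, 0.222]},
  {"offset": [-0.64, 0.69, 0.15], "dr": [-0.072, 0.18, 0.296]},
  {"offset": [-0.8, 0.85, 0.19], "dr": [-0.09, 0.225, 0.37]},
  {"offset": [-0.92, 1, 0.22], "dr": [-0.108, 0.27, 0.444]},
  {"offset": [-0.92, 1, 0.22], "dr": [-0.12, 0.3, 0.493]},
  {"offset": [-0.92, 1, 0.22], "dr": [-0.12, 0.3, 0.493]},
  {"offset": [-0.92, 1, 0.22], "dr": [-0.12, 0.3, 0.493]},
])

```text
clock: 13.45
ee_pos: [478.9, -98.0, 227.2]
eef_rot: [[0.884, -0.035, 0.467], [-0.031, -0.999, -0.016], [0.467, 0.0, -0.884]]
contact_force: [1.4, 0.1, -1.8]
finger_gap: 0.364
gripper_force: 100.7
```

```bash
python3 - <<'E'
from h import *
print(robot.get_state()['joints'],inv(robot.get_state()['ee_pos']))
goto(f(-23.4,19.4,130),R1,'B2')
E
```

```text
[-0.2777403  -0.28367639 -0.7869619   0.59369401  0.11238347  2.92620916] [-22.0151873   66.64149432 193.34341254]
B2 off [-0.0082, 0.237, 0.3161] dr [-0.0017, -0.0002, 0.0032] rows>= 2.0
```

Request:
play_rows([
  {"offset": [-0.008, 0.2, 0.1], "dr": [-0.002, 0, 0.003]},
  {"offset": [-0.008, 0.237, 0.3], "dr": [-0.002, 0, 0.003]},
  {"offset": [-0.008, 0.237, 0.316], "dr": [-0.002, 0, 0.003]},
  {"offset": [-0.008, 0.237, 0.316], "dr": [-0.002, 0, 0.003]},
  {"offset": [-0.008, 0.237, 0.316], "dr": [-0.002, 0, 0.003]},
])

```text
clock: 13.95
ee_pos: [506.4, -146.1, 171.8]
eef_rot: [[0.883, -0.042, 0.468], [-0.037, -0.999, -0.02], [0.469, 0.0, -0.883]]
contact_force: [0.5, 0.0, -0.5]
finger_gap: 0.366
gripper_force: 100.8
```

```bash
python3 - <<'E'
from ring import *
im,d,P,Q=view('w6')
ring(Q,SOCK[:2],3,6,33,'sockflange');ring(Q,SOCK[:2],20,32,17,'sockspigot');ring(Q,STUD[:2],60,67,20,'captop')
c=np.array(SOCK[:2])
r=np.linalg.norm(Q[...,:2]-c,axis=-1)
print(np.histogram(Q[(r<30)][:,2],bins=np.arange(60,200,6)))
ring(Q,c,173,186,20,'redtop');
for lo in range(74,106,8): ring(Q,c,lo,lo+8,30,'sleeve%d'%lo)
s=robot.get_state();goto(f(-23.4,19.4,130),R1)
E
```

```text
[-21.51  19.46 130.95] [ 506.53 -146.31  172.29] 0.3644711715459695 [ 0.04 -0.09 -2.16] [-0.38 -0.14 -0.82  0.43  0.16  2.84]
sockflange 964 h 3.849261768886354 circ -21.2714786529541 19.672382354736328 29.713645935058594
sockspigot 21 h 20.934605015551345 circ -11.225020408630371 20.35550308227539 7.5093183517456055
captop 1197 h 63.44066322217347 circ -22.954002380371094 125.266357421875 15.730966567993164
(array([   0,   33,   88,  130,  161,  216,  208, 1046,  655,  148,  245,
        217,  368,  591,  652,  730,  841,  933, 1230, 5081,  679,  336,
        322]), array([ 60,  66,  72,  78,  84,  90,  96, 102, 108, 114, 120, 126, 132,
       138, 144, 150, 156, 162, 168, 174, 180, 186, 192, 198]))
redtop 4803 h 178.59199612251214 circ -21.064455032348633 19.62407684326172 18.900644302368164
sleeve74 144 h 78.6575010426879 circ -12.157032012939453 20.486299514770508 23.17836570739746
sleeve82 209 h 86.09863439577964 circ -18.015823364257812 19.95413589477539 25.106740951538086
sleeve90 291 h 93.26825061189948 circ -19.060033798217773 20.73858642578125 25.28793716430664
sleeve98 885 h 103.37687494232877 circ -21.524808883666992 20.15139389038086 24.76801109313965
 off [-0.0095, 0.0003, 0.0047] dr [0.0006, -0.002, -0.0004] rows>= 1.0
```

View pics/w6.png

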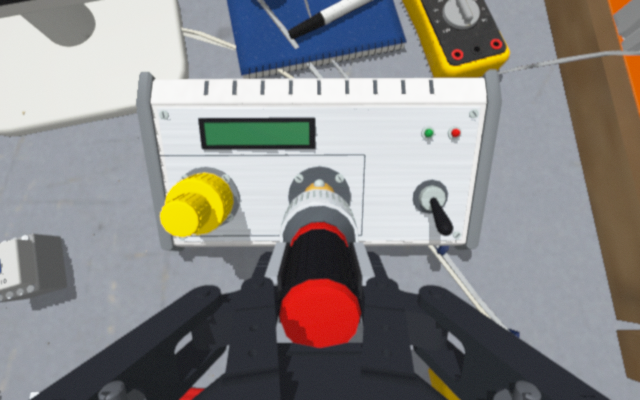

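The wrist view shows the plug at (270, 320), upright and in line above the socket flange at (190, 318). I'll correct it about 2 mm down the slope and press in stages.

Request:
play_rows([
  {"offset": [-0.009, 0, 0], "dr": [0, -0.002, 0]},
  {"offset": [-0.009, 0, 0.08], "dr": [0, -0.002, 0]},
  {"offset": [-0.009, 0, 0.16], "dr": [0, -0.002, 0]},
  {"offset": [-0.009, 0, 0.2], "dr": [0, -0.002, 0]},
  {"offset": [-0.009, 0, 0.23], "dr": [0, -0.002, 0]},
  {"offset": [-0.009, 0, 0.255], "dr": [0, -0.002, 0]},
  {"offset": [-0.009, 0, 0.275], "dr": [0, -0.002, 0]},
  {"offset": [-0.009, 0, 0.295], "dr": [0, -0.002, 0]},
  {"offset": [-0.009, 0, 0.315], "dr": [0, -0.002, 0]},
  {"offset": [-0.009, 0, 0.325], "dr": [0, -0.002, 0]},
  {"offset": [-0.009, 0, 0.325], "dr": [0, -0.002, 0]},
  {"offset": [-0.009, 0, 0.325], "dr": [0, -0.002, 0]},
])

```text
clock: 15.2
ee_pos: [535.3, -148.2, 113.0]
eef_rot: [[0.883, -0.044, 0.466], [-0.039, -0.999, -0.02], [0.467, -0.0, -0.884]]
contact_force: [7.6, 1.9, -6.9]
finger_gap: 0.368
gripper_force: 100.9
```

```bash
python3 - <<'E'
from ring import *
im,d,P,Q=view('w7');s=robot.get_state();print('along n',s['contact_force']@F['n'],'x',s['contact_force']@F['x'])
c=np.array(SOCK[:2]);ring(Q,c,108,122,20,'redtop');ring(Q,c,34,44,30,'shoulder')
E
```

```text
[-23.71  18.82  65.02] [ 535.31 -148.13  112.95] 0.3660702869042092 [ 8.67  0.88 -6.57] [-0.36 -0.   -0.85  0.26  0.14  2.86]
along n -9.831735034193807 x 4.561006586664101
redtop 4692 h 113.05717726467972 circ -21.395177841186523 19.038013458251953 19.154563903808594
shoulder 1341 h 39.289188638260335 circ -23.66498565673828 19.45277976989746 24.84774398803711
```

Request:
play_rows([
  {"offset": [0, 0, 0.006], "dr": [0, 0, 0]},
  {"offset": [0, 0, 0.012], "dr": [0, 0, 0]},
  {"offset": [0, 0, 0.014], "dr": [0, 0, 0]},
  {"offset": [0, 0, 0.014], "dr": [0, 0, 0]},
])

```text
clock: 15.65
ee_pos: [536.3, -148.3, 112.5]
eef_rot: [[0.883, -0.044, 0.468], [-0.039, -0.999, -0.02], [0.468, -0.0, -0.884]]
contact_force: [-17.1, 5.5, 24.9]
finger_gap: 0.359
gripper_force: 104.4
```

```bash
python3 - <<'E'
from ring import *
s=robot.get_state();print(inv(s['ee_pos']),'along n',s['contact_force']@F['n'],'x',s['contact_force']@F['x'],s['torque'])
E
```

```text
[-23.1   18.72  64.12] along n 30.12968458757249 x -3.675916087404204 [0.98 1.31 0.49]
```

Request:
play_rows([
  {"offset": [0, 0, -0.006], "dr": [0, 0, 0]},
  {"offset": [0, 0, -0.006], "dr": [0, 0, 0]},
  {"offset": [0, 0, -0.006], "dr": [0, 0, 0]},
  {"offset": [0, 0, -0.006], "dr": [0, 0, 0]},
  {"offset": [0, 0, -0.006], "dr": [0, 0, 0]},
  {"offset": [0, 0, -0.15], "dr": [0, 0, 0]},
  {"offset": [0, 0, -0.35], "dr": [0, 0, 0]},
  {"offset": [0, 0, -0.55], "dr": [0, 0, 0]},
  {"offset": [0, 0, -0.65], "dr": [0, 0, 0]},
  {"offset": [0, 0, -0.65], "dr": [0, 0, 0]},
  {"offset": [0, 0, -0.65], "dr": [0, 0, 0]},
], grip=1)

```text
clock: 16.75
ee_pos: [475.4, -145.9, 225.2]
eef_rot: [[0.884, -0.045, 0.466], [-0.039, -0.999, -0.021], [0.466, 0.0, -0.885]]
contact_force: [0.3, 0.6, -0.4]
finger_gap: 1.001
gripper_force: 0.0
```

```bash
python3 - <<'E'
from ring import *
im,d,P,Q=view('w8')
c=np.array(SOCK[:2]);ring(Q,c,108,122,20,'redtop');ring(Q,c,34,39.5,30,'shoulder');ring(Q,SOCK[:2],3,6,33,'sockflange');ring(Q,STUD[:2],60,67,20,'captop')
r=np.linalg.norm(Q[...,:2]-c,axis=-1);print(np.histogram(Q[r<24][:,2],bins=np.arange(108,120,1)))
m=(np.linalg.norm(Q[...,:2]-np.array([-33,-85]),axis=-1)<32)&(im.max(-1)<75)&(Q[...,2]>12)&(Q[...,2]<60)
T=Q[m];print(len(T),np.percentile(T,[2,50,98],axis=0))
u=T.mean(0);print('axis',np.linalg.svd(T-u,full_matrices=False)[2][0])
hi=T[T[:,2]>np.percentile(T[:,2],80)];print('tip pts',hi.mean(0),hi.min(0),hi.max(0))
m=(abs(Q[...,0]+23)<20)&(abs(Q[...,1]+86)<20)&(Q[...,2]>2)&(Q[...,2]<15)&(im.max(-1)>=75)
print('bush',m.sum(),np.percentile(Q[m],[2,50,98],axis=0))
E
```

```text
[-25.11  18.86 191.58] [ 475.05 -145.62  224.24] 1.0000911003410315 [-0.32 -0.12 -0.32] [-0.41 -0.25 -0.77  0.6   0.17  2.82]
redtop 1186 h 112.89418857653138 circ -23.981958389282227 19.21677017211914 16.191389083862305
shoulder 303 h 37.43686203432228 circ -24.16449737548828 19.176677703857422 24.733116149902344
sockflange 356 h 3.9869698077631006 circ -21.639528274536133 19.78313446044922 29.78223419189453
captop 758 h 63.452313326642994 circ -23.475099563598633 125.26310729980469 15.52834415435791
(array([ 43,  41,  39, 106, 441, 438,  73,   5,   0,   0,   0]), array([108, 109, 110, 111, 112, 113, 114, 115, 116, 117, 118, 119]))
239 [[-42.24 -88.63  13.86]
 [-32.79 -84.01  38.57]
 [-23.42 -80.24  47.79]]
axis [-0.43  0.    0.9 ]
tip pts [-38.97 -85.19  46.85] [-42.53 -88.56  45.53] [-34.8  -81.63  49.1 ]
bush 536 [[ -37.64 -101.05    2.14]
 [ -19.73  -82.59    4.5 ]
 [  -7.37  -70.89   11.68]]
```

View pics/w8.png

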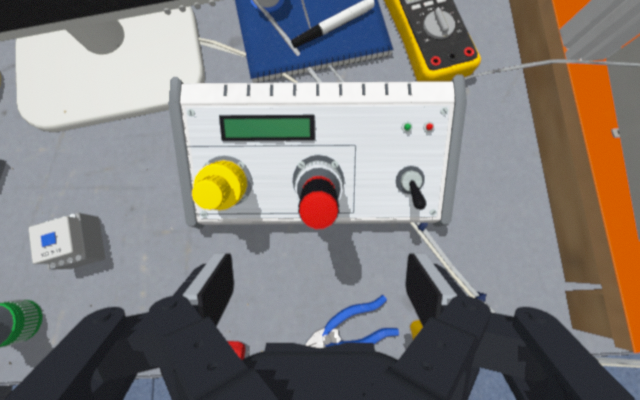

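Plug seated: its top is at 112.9, 49.5 above the cap's top. The view shows the red end at (208, 318), the cap at (188, 215) and the lever at (192, 416) still leaning to the robot. Next is the toggle, with the fingers shut and pushing up the slope.

```bash
python3 - <<'E'
from h import *
goto(f(-78,-85.5,140),R1);goto(f(-78,-85.5,36),R1);goto(f(-30,-85.5,36),R1)
E
```

```text
off [-0.2622, 0.5223, 0.2592] dr [0.0008, 0.0014, -0.0021] rows>= 3.0
 off [-0.261, 0.5217, 0.7792] dr [0.0008, 0.0014, -0.0021] rows>= 4.0
 off [-0.021, 0.5209, 0.7787] dr [0.0008, 0.0014, -0.0021] rows>= 4.0
```

Request:
play_rows([
  {"offset": [-0.1, 0.2, 0], "dr": [0, 0, 0]},
  {"offset": [-0.2, 0.4, 0.05], "dr": [0, 0, 0]},
  {"offset": [-0.26, 0.522, 0.15], "dr": [0, 0, 0]},
  {"offset": [-0.26, 0.522, 0.26], "dr": [0, 0, 0]},
  {"offset": [-0.26, 0.522, 0.26], "dr": [0, 0, 0]},
  {"offset": [-0.26, 0.522, 0.4], "dr": [0, 0, 0]},
  {"offset": [-0.26, 0.522, 0.55], "dr": [0, 0, 0]},
  {"offset": [-0.26, 0.522, 0.7], "dr": [0, 0, 0]},
  {"offset": [-0.26, 0.522, 0.779], "dr": [0, 0, 0]},
  {"offset": [-0.26, 0.522, 0.779], "dr": [0, 0, 0]},
], grip=-1, squeeze=40)

```text
clock: 17.8
ee_pos: [496.3, -249.2, 60.6]
eef_rot: [[0.886, -0.042, 0.462], [-0.039, -0.999, -0.017], [0.462, -0.003, -0.887]]
contact_force: [-0.1, -0.0, -0.7]
finger_gap: 0.007
gripper_force: 0.0
```

```bash
python3 - <<'E'
from ring import *
s=robot.get_state();print(inv(s['ee_pos']),s['contact_force'],s['finger_gap']);goto(f(-30,-85.5,36),R1)
E
```

```text
[-78.96 -83.77  35.02] [-0.09 -0.04 -0.73] 0.007264391372746081
 off [0.2448, 0.008, -0.0062] dr [-0.0011, 0.0034, -0.0016] rows>= 1.0
```

Request:
play_rows([
  {"offset": [0.05, 0.008, 0], "dr": [0, 0, 0]},
  {"offset": [0.1, 0.008, 0], "dr": [0, 0, 0]},
  {"offset": [0.14, 0.008, 0], "dr": [0, 0, 0]},
  {"offset": [0.175, 0.008, 0], "dr": [0, 0, 0]},
  {"offset": [0.21, 0.008, 0], "dr": [0, 0, 0]},
  {"offset": [0.24, 0.008, 0], "dr": [0, 0, 0]},
  {"offset": [0.24, 0.008, 0], "dr": [0, 0, 0]},
  {"offset": [0.24, 0.008, 0], "dr": [0, 0, 0]},
])

```text
clock: 18.6
ee_pos: [539.6, -254.6, 85.6]
eef_rot: [[0.884, -0.044, 0.465], [-0.039, -0.999, -0.021], [0.466, -0.0, -0.885]]
contact_force: [0.2, -0.1, -0.0]
finger_gap: 0.001
gripper_force: 0.0
```

Request:
play_rows([
  {"offset": [-0.1, 0, 0], "dr": [0, 0, 0]},
  {"offset": [-0.2, 0, -0.1], "dr": [0, 0, 0]},
  {"offset": [-0.2, 0, -0.3], "dr": [0, 0, 0]},
  {"offset": [-0.2, 0, -0.5], "dr": [0, 0, 0]},
  {"offset": [-0.2, 0, -0.7], "dr": [0, 0, 0]},
  {"offset": [-0.2, 0, -0.7], "dr": [0, 0, 0]},
  {"offset": [-0.2, 0, -0.7], "dr": [0, 0, 0]},
])

```text
clock: 19.3
ee_pos: [439.0, -250.8, 191.8]
eef_rot: [[0.883, -0.045, 0.467], [-0.039, -0.999, -0.022], [0.467, 0.001, -0.884]]
contact_force: [0.5, -0.5, 0.3]
finger_gap: -0.001
gripper_force: 0.0
```

```bash
python3 - <<'E'
from ring import *
im,d,P,Q=view('w9');robot.snapshot
c=np.array(SOCK[:2]);ring(Q,c,108,122,20,'redtop');ring(Q,STUD[:2],60,67,20,'captop')
m=(np.linalg.norm(Q[...,:2]-np.array([-15,-85]),axis=-1)<32)&(im.max(-1)<75)&(Q[...,2]>12)&(Q[...,2]<60)
T=Q[m];print(len(T),np.percentile(T,[2,50,98],axis=0),'axis',np.linalg.svd(T-T.mean(0),full_matrices=False)[2][0])
snap('side','side9')
for n in ('blue_plug','red_plug'): print(n,robot.spot_in('side',n)[:2])
E
```

```text
[-69.26 -87.11 176.66] [ 438.66 -250.19  190.42] -0.0012042985063912648 [ 0.26 -0.24  0.42] [-0.71 -0.15 -0.77  0.56  0.29  2.54]
redtop 1633 h 112.65933595542647 circ -23.947919845581055 18.563112258911133 16.083036422729492
captop 1001 h 63.27272071113225 circ -23.837234497070312 124.93801879882812 15.598986625671387
192 [[-21.36 -90.93  18.16]
 [ -9.01 -86.18  45.18]
 [ -1.26 -80.74  48.15]] axis [-0.54  0.   -0.84]
blue_plug [{'location': [160.2, 297.0], 'confidence': 0.7}]
red_plug [{'location': [209.9, 366.5], 'confidence': 0.89}, {'location': [182.4, 253.2], 'confidence': 0.74}]
```

View pics/w9.png

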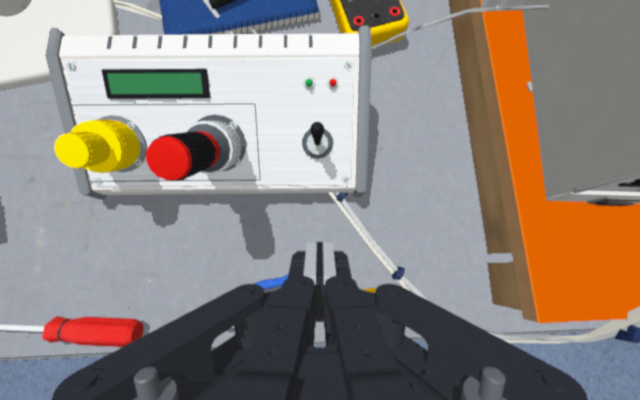

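View pics/side9.png

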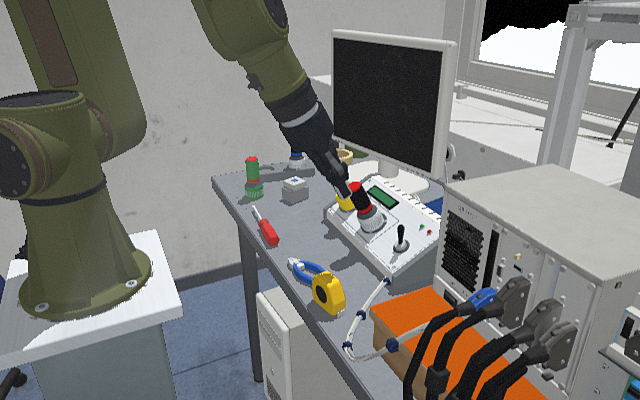

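In the wrist view the lever now points up the slope at (132, 317), with the red plug at (155, 185) and the cap at (147, 95) both seated. The side view shows the blue plug's base still at its place, (160, 297), and the tape measure and screwdriver undisturbed. The gripper is clear of everything, so I'm handing in.

```bash
python3 -c "
from station import robot
print(robot.hand_in())"
```

```text
the job is handed in; nothing more can be done
None
```

The job is handed in, with no verdict shown: the camera checks put the cap home on the stud, the red plug home on the test socket and the toggle up, with the blue plug still in its holder and the screwdriver and tape measure where they were.

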